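# Wedge up the sagging microscope camera

## Task

The camera on the microscope's side port has sagged in its loosened mount: take the aluminium levelling wedge and slide it along the bench, thin end first, in under the camera's support foot from the free end, until the line round the camera has risen to the line on the height gauge and the mount has closed up snugly. Snug means about 14 N on the wedge, well over the camera's own weight but not forced. Raise the camera with the wedge only, without touching it, leave the wedge in place and let go, and do not disturb the gauge or the other things on the bench.

Things in the scene. Friction and masses are not known exactly. Their poses are not given: they have to be found in the camera images.
- scope: Big white inverted microscope, fixed. Origin: on the bench below the camera mount; its y axis points out along the camera. The mount's clamp is loose: the camera hangs 0.032 rad low on a stop and swings up freely until the mount's faces close, exactly level, and stop it hard; from there the load on the wedge climbs steeply as it goes on. Snug is 10 to 18 N on the foot; over 25 N strains the mount.
- camera: Grey camera housing on a black tube out of the microscope's left side. Origin: on the hinge line, the lower lip of the mount, 50 mm above the bench; y runs out along the tube to the free end, x is the level hinge line. The housing is 84 mm wide (x) and high, from y = 190 to 290 mm, its underside 43 mm above the bench when level. Its weight puts 4 to 6 N on a wedge under its foot.
- foot_axis (a point): Where the support foot, a steel ball end (radius 9 mm) on a thread, leaves the housing's underside, at y = 270 mm of the camera. The ball's lowest point lies 23 to 28.5 mm below: the foot is screwed out by a different length each time, so the wedge's travel is not known beforehand. When level, the ball is 14.5 to 20 mm above the bench, at the start 8.6 mm lower.
- camera_mark (a point): A point on the dark line engraved round the camera housing at the height of its optical axis, on the side face turned to +x, 28 mm from the free end face. 85 mm above the bench when the camera is level, about 8 mm lower at the start.
- gauge_mark (a point): The dark line on the height gauge, at the middle of the face turned to the camera, 85 mm above the bench. The gauge is an upright aluminium plate 30 mm wide and 124 mm high on a small base, loose, 0.22 kg, standing some 35 to 55 mm clear of the camera's +x side, beside its free end.
- gauge: The height gauge. Origin under its base. To be left alone.
- wedge: Levelling wedge of bare aluminium, 190 mm long, 40 mm wide, 0.34 kg, loose, flat on its sole. Origin: on the sole, mid-width, 90 mm behind the nose; x points to the nose. The slope rises evenly, 1 in 5, from 4 mm high at the nose to 24 mm at x = -10 mm. Behind it an upright grip bar, 24 mm wide, 38 mm high, x = -10 to -100 mm.
- wedge_grip (a point): Centre of the place to hold on the wedge's grip bar (24 mm wide across the wedge's y), half-way up, 19 mm above the sole, at x = -72 mm of the wedge. Sole and slope slide with friction about 0.3 (0.25 to 0.35), so the wedge stays put by itself under load.
- wedge_nose (a point): Middle of the wedge's blunt nose edge, 2 mm above the sole, at x = 90 mm of the wedge.
- block: Aluminium spacer block 110 x 40 x 25 mm, with no taper, lying beyond the work. Origin under its centre. Not needed.
- dish: Culture dish with lid, 63 mm across, 16 mm high. Origin under its centre. Not needed.
- cap: Black round dust cap, 54 mm across, 16 mm high. Origin under its centre. Not needed.
- driver: Screwdriver 160 mm long with black handle, lying near the robot beside the microscope. Not needed.
There are look-alikes about, which are no part of the job. Leave any blue look-alike of the wedge alone.

How it is judged:
By the outcome, as a careful person would: the job done as asked, in the order asked, and still so for the second after the job is handed in, with the robot touching nothing.
It also fails if it takes over 61 s, if anything falls off the work surface, if the arm or the gripper's body presses on something with over 40 N, if the wrist force passes 120 N, or if a joint passes its speed limit or range.

## Robot

A 6-joint arm with a two-finger parallel gripper is mounted at the origin on the work surface. World frame = base frame: x ahead of the robot, y to its left, z up, the work surface at z = 0. Lengths are in m, angles in degrees, forces in N, time in s.
With the tool pointing down it reaches from about 0.275 to 0.825 m from the base axis. Payload 4.9 kg.
Tool frame: the origin (TCP) lies on the centre line of the jaws, within the pads' length; the fingertips stand 25 mm ahead of it and the grasp point (between the pads) lies 6 mm ahead of it; z points along the fingers, y is the line along which they close (so a half turn about z gives the same grasp; the last joint's range is limited). The gripper opens to 85 mm and grips with 20 to 120 N. Pads are 22 mm wide; open, the fingers measure 114 mm over their backs; the gripper's body (76 mm by 85 mm) begins 54 mm behind the grasp point. The pads swing forward as they close: fully open they stand 13 mm farther back than shut.
Start: joints at [65.248, 18.69, -11.035, 60.275, 0, 82.311], TCP at [0.161, 0.526, 0.256] pointing down, gripper open.
Joint ranges: [-152.03, 152.03], [-55.5, 102.48], [-74.3, 77.21], [-110.64, 120.58], [-84.22, 78.4], [-180, 180]. Speed limits (degrees/s): [147.25, 147.25, 180, 180, 180, 180].

## Interface

Orientations are given as a 3x3 rotation matrix whose columns are the frame's x, y, z axes.
In Python, from cell import arm gives the robot as it stands. The module is installed in compiled form; this text tells all that it offers.
- The arm moves only by the tool move_arm, never from a script. Its argument "targets" is a list of rows, each an object of numbers: "grip": the closure in counts, from 0 (fully open) to 255 (shut); "tx", "ty", "tz": the shift along the tool's x, y, z in m; "roll": the turn about the tool's z in degrees. A call has 1 to 12 rows; each row shifts and turns the commanded pose from where the row before left it, along the tool's axes as they then stand; what a row does not reach is not made up. A row lasts 1/12 s, in which the tool goes at most 41.7 mm and 7.16 degrees, less where a joint would pass 70% of its speed; a pose out of reach is approached as far as the arm can. A call is refused whole if a number of a shift passes 0.0417 or a number of a turn 7.16, either way. A call with a gripper value outside its range is refused whole. The fingers move at their own pace and stop on an object; "force" is the grip in N (left out, the last holds). Time passes only in rows, so rows that do not move let the fingers close. It gives the time, the measured TCP pose, the force, the opening and the grip force at its end, in the units of the state.
- arm.get_obs(): the state, without advancing time (a new reading comes with each control period).
- arm.get_image(name): name is "scene" or "top"; returns a dict with "frame" (420x560x3 uint8, blue, green, red), "fx", "fy", "cx", "cy" (pixels), "cam_to_world" (4x4, takes a point from camera to world coordinates). Camera axes: x right, y up, looking along -z (the intrinsics and any distortion apply to the point x, -y, -z); pixel columns grow to the right and rows downward; lengths in m; the calibration is good to about 2 mm. A picture is of the moment at which its call begins. There is no depth.
- arm.finish_job(): hands the job in; it is judged then, once.
The state is a dict: "t": time; "joint_pos": joint angles; "dq": joint speeds; "joint_efforts": joint torques, N m; "tool_pos": TCP position; "tool_rot": TCP orientation; "force": force on the tool from outside, world axes, zero at the start; "ft_torque": the same for the moment, N m; "gripper_width": finger opening in m; "gripper_force": force on a finger pad.
Only numpy, scipy, OpenCV 4.12 (cv2) and the standard library are available. Lean on these libraries where they do the work, as an engineer would, in place of code of your own. Each camera call takes 0.05 s, during which the arm holds its last target. There are 200 camera calls.

## Working session

There is one attempt and no reset: what is moved stays moved. The work goes in short steps, Python scripts to look and compute and a tool call to move; the robot and the scene stay as the last step left them, time stands still between calls to the robot, and variables do not carry over. Pictures are saved under pics/ and viewed, at most 10 in all, crops included, and the job is handed in when it is done.

Besides the shell and the picture viewer there is one more tool, called after ">>>" by a JSON object that holds its "method" and its "body". move_arm: Moves the arm, as the interface text tells. Its arguments: {"type":"object","properties":{"targets":{"type":"array"},"force":{"type":"number"}},"required":["targets"]}

```bash
mkdir -p pics
cat > h.py <<'E'
import numpy as np, cv2
from cell import arm
def ray(im,u,v):
    T=np.array(im["cam_to_world"]); d=T[:3,:3]@np.array([(u-im["cx"])/im["fx"],-(v-im["cy"])/im["fy"],-1.0])
    return T[:3,3],d/np.linalg.norm(d)
def onz(im,u,v,z):
    o,d=ray(im,u,v); return o+d*(z-o[2])/d[2]
def tri(a,ua,b,ub):
    o1,d1=ray(a,*ua);o2,d2=ray(b,*ub)
    s=np.linalg.lstsq(np.c_[d1,-d2],o2-o1,rcond=None)[0]
    p,q=o1+s[0]*d1,o2+s[1]*d2; return (p+q)/2,np.linalg.norm(p-q)
def proj(im,p):
    T=np.linalg.inv(np.array(im["cam_to_world"])); c=T[:3,:3]@np.array(p)+T[:3,3]
    return im["cx"]+im["fx"]*c[0]/-c[2], im["cy"]+im["fy"]*c[1]/c[2]
E
python3 - <<'E'
from h import *
for n in("scene","top"):
    i=arm.get_image(n); cv2.imwrite(f"pics/{n}0.png",i["frame"]); print({k:np.round(v,3).tolist() for k,v in i.items() if k!="frame"}, i.keys())
o=arm.get_obs(); print(o)
E
```

```text
{'fx': 477.398, 'fy': 477.398, 'cx': 277.176, 'cy': 198.241, 'cam_to_world': [[-0.612, -0.461, 0.643, 1.237], [0.791, -0.336, 0.511, 0.615], [-0.019, 0.821, 0.57, 0.745], [0.0, 0.0, 0.0, 1.0]]} dict_keys(['frame', 'fx', 'fy', 'cx', 'cy', 'cam_to_world'])
{'fx': 409.206, 'fy': 409.206, 'cx': 287.371, 'cy': 215.275, 'cam_to_world': [[0.016, 0.997, -0.07, 0.447], [-1.0, 0.016, -0.008, 0.033], [-0.007, 0.071, 0.997, 1.198], [0.0, 0.0, 0.0, 1.0]]} dict_keys(['frame', 'fx', 'fy', 'cx', 'cy', 'cam_to_world'])
{'t': 0.1, 'joint_pos': array([ 6.52458395e+01,  1.87286021e+01, -1.10846753e+01,  6.02749256e+01,
       -9.54751195e-04,  8.23117053e+01]), 'dq': array([-0.00031408, -0.16830524,  0.12843186, -0.04874235, -0.03707707,
        0.00658563]), 'joint_efforts': array([ 3.36055764e-04, -4.44237542e+01,  2.63038909e+01,  7.85934652e-03,
       -1.27664107e-04,  6.11164111e-06]), 'tool_pos': array([0.16119613, 0.52535499, 0.25558435]), 'tool_rot': array([[-9.55967965e-01,  2.93470362e-01, -6.29466885e-04],
       [ 2.93470976e-01,  9.55966951e-01, -1.40495436e-03],
       [ 1.89437075e-04, -1.52782162e-03, -9.99998815e-01]]), 'force': array([-0.34618118, -0.40466444,  0.41074577]), 'ft_torque': array([ 0.00272124, -0.01617866,  0.02804097]), 'gripper_force': 0.0, 'gripper_width': 0.08499655245173553}
```

View pics/scene0.png

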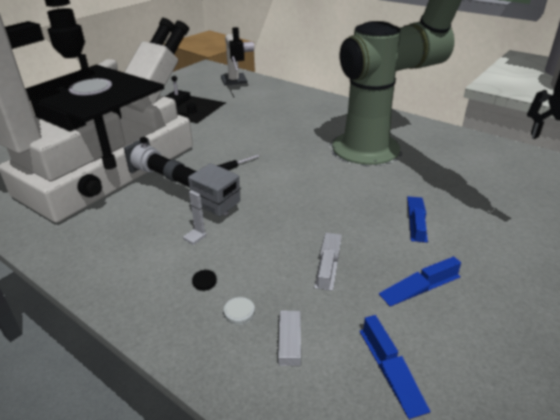

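View pics/top0.png

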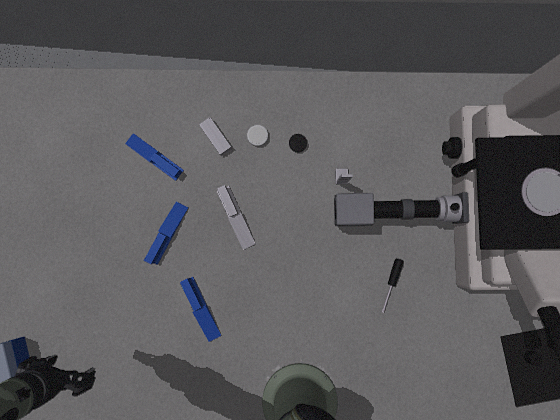

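The scene picture shows the microscope on the left, the camera housing at (215,190), the gauge at (197,215), the cap at (204,280), the dish at (239,309) and the robot at (370,100). The aluminium candidates are the piece at scene (328,262) / top (236,217) and the piece at scene (290,337) / top (215,136). The second has no taper and lies beyond the work, so it's the block. The first has a narrower bar plus a slope, so it's the wedge. The three blue ones are look-alikes. I'll confirm this in one enlarged crop.

Run:
```python
from h import *
t=cv2.imread("pics/top0.png"); s=cv2.imread("pics/scene0.png")
a=cv2.resize(t[170:260,190:290],(400,360),interpolation=cv2.INTER_CUBIC)
b=cv2.resize(s[225:300,290:373],(400,360),interpolation=cv2.INTER_CUBIC)
c=cv2.resize(t[160:220,320:387],(270,240),interpolation=cv2.INTER_CUBIC)
d=cv2.resize(s[150:250,170:257],(209,240),interpolation=cv2.INTER_CUBIC)
o=np.zeros((600,800,3),np.uint8);o[:360,:400]=a;o[:360,400:]=b;o[360:,:270]=c;o[360:,400:609]=d
cv2.imwrite("pics/crop1.png",o)
```

```text
(no output)
```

View pics/crop1.png

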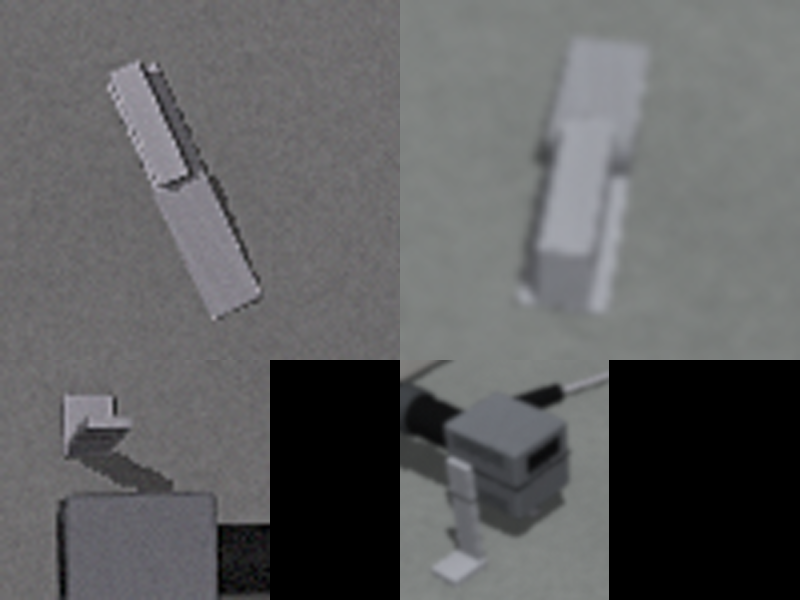

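The crop confirms the wedge. Its bar is at top (220–237, 186–216), the slope falls from there to the nose at about (249.5,246), and the sole flange shows beside the bar. The block shows none of these features. Next I'll measure.

Run:
```python
from h import *
t=arm.get_image("top"); f=t["frame"]
g=cv2.cvtColor(f,cv2.COLOR_BGR2GRAY)
# wedge: bright mask
m=(g>125).astype(np.uint8); m[:170]=0;m[262:]=0;m[:,:205]=0;m[:,265:]=0
print("wedge lvl",g[200,228],g[230,243],g[200,270])
C=lambda u,v:(190+u/4-.375,170+v/4-.375)
P=[onz(t,*C(u,v),.038) for u,v in[(108,80),(140,62),(190,178),(160,188)]]
print("bar top",np.round(P,4).tolist(),[round(np.linalg.norm(P[i]-P[(i+1)%4]),4) for i in range(4)])
N=[onz(t,*C(u,v),.004) for u,v in[(213,320),(262,290)]]; print("nose",np.round(N,4).tolist(),np.linalg.norm(N[0]-N[1]))
bc=np.mean(P,0)[:2]; n=np.mean(N,0)[:2]; d=n-bc
print("bar c",bc,"nose",n,"len(145 expected)",np.linalg.norm(d),"yaw",np.degrees(np.arctan2(d[1],d[0])))
# bar direction
e=(P[2]-P[1]+P[3]-P[0]); print("bar yaw",np.degrees(np.arctan2(e[1],e[0])))
# housing: gradient profiles
gb=cv2.GaussianBlur(g,(3,3),0).astype(float)
for r in range(198,224,6): print("row",r,gb[r,328:342].astype(int), gb[r,368:380].astype(int))
for c in range(340,372,7): print("col",c,gb[187:200,c].astype(int),gb[220:234,c].astype(int))
for c in range(378,445,12): print("tube",c,gb[194:225,c].astype(int))
```

```text
wedge lvl 146 130 107
bar top [[0.5989, 0.2451, 0.038], [0.6122, 0.2225, 0.038], [0.5296, 0.1847, 0.038], [0.5221, 0.2059, 0.038]] [np.float64(0.0262), np.float64(0.0909), np.float64(0.0225), np.float64(0.0862)]
nose [[0.4287, 0.1698, 0.004], [0.451, 0.1346, 0.004]] 0.041702969162468295
bar c [0.56569704 0.21452745] nose [0.43985927 0.15220762] len(145 expected) 0.14042402535187745 yaw -153.6535743893038
bar yaw -154.19423659278218
row 198 [110 109 108 110 111  97  69  61  80  97 102 102 101  99] [100 100 100  99  91  90 103 109 107 108 111 111]
row 204 [108 108 108 109 109  92  53  42  67  91  99 100  99 100] [99 98 97 99 95 67 29 19 23 23 20 20]
row 210 [108 106 106 109 110  96  60  38  58  89 101 100  99 101] [102 101 101 102  99  72  32  21  29  31  28  25]
row 216 [106 107 107 108 108  99  66  35  52  88 100 100  99 100] [101 101 102 103  98  71  29  14  17  16  17  19]
row 222 [107 109 110 109 108  99  75  54  63  89 102 102  99  98] [99 99 98 98 95 81 65 60 63 64 66 67]
col 340 [104 106 107 109 109 101  91  93  99 101 101 101 101] [100 100  99  90  67  46  49  60  63  76  97 1
[... 607 characters left out ...]
 66  66  66  65  63]
tube 390 [107 109 108 106 109 112  86  34  16  21  22  22  23  26  28  28  28  27
  26  25  22  19  19  25  45  63  67  67  65  64  66]
tube 402 [107 108 108 106  96  71  47  39  38  34  32  32  31  31  32  30  30  31
  30  29  30  32  33  34  38  49  60  64  64  64  67]
tube 414 [111 110 110 110 111  97  61  31  28  37  41  43  46  48  49  48  46  46
  44  39  34  27  24  34  54  67  67  65  65  66  64]
tube 426 [109 109 108 109 112  99  61  26  17  22  25  27  28  27  27  25  24  22
  20  21  21  18  20  39  63  68  64  64  67  67  68]
tube 438 [108 106 103  96  90  82  68  51  38  31  25  21  22  23  24  24  24  21
  21  23  25  33  47  64  78  77  70  68  67  66  67]
```

Run:
```python
from h import *
t=arm.get_image("top"); s=arm.get_image("scene")
E=[onz(t,336.3,208,.118),onz(t,372.8,208,.121),onz(t,354,193.3,.120),onz(t,354,223.8,.120)]
print(np.round(E,4).tolist(),"len",E[0][1]-E[1][1],"wid",E[2][0]-E[3][0])
A=[onz(t,u,v,.05+.035-.032*y) for u,v,y in[(336.3,0,.29),(378,209.45,.18),(390,209.2,.15),(426,208.7,.06)][1:]]
print("tube",np.round(A,4).tolist(),"yaw",np.degrees(np.arctan2(A[0][1]-A[2][1],A[0][0]-A[2][0])))
for n,u,v in[("gauge base",343,175)]: print(n,onz(t,u,v,.01))
# wedge points cross-check via scene: bar top rear edge centre, slope nose centre
S=lambda u,v:(290+u*83/400-.4,225+v*75/360-.4)
print("bar top rear mid",tri(t,(189.6+124/4,169.6+71/4),s,S(568,252) if 0 else S(168,250)),"nose mid",tri(t,(189.6+237.5/4,169.6+305/4),s,S(208,40)))
```

```text
[[0.5442, -0.0882, 0.118], [0.5455, -0.1842, 0.121], [0.5839, -0.1346, 0.12], [0.503, -0.1349, 0.12]] len 0.09591498139103219 wid 0.08089172723043225
tube [[0.5455, -0.2068, 0.0792], [0.5466, -0.2394, 0.0802], [0.5493, -0.3368, 0.0831]] yaw 91.65200653776145
gauge base [ 0.65132755 -0.11918091  0.01      ]
bar top rear mid (array([0.60556451, 0.23514097, 0.03481116]), np.float64(0.0017238655681568258)) nose mid (array([0.43953356, 0.15274055, 0.00547403]), np.float64(0.0014302631376612927))
```

Everything agrees with the given sizes. The foot axis is at about (0.543,-0.106), the camera's outward yaw is about 91.7°, and the wedge grip is at about (0.582,0.2235) with yaw -153.8°. I'll move above the grip, then turn.

>>> {"method": "move_arm", "body": {"targets": [{"grip":0,"tx":-0.0375,"ty":-0.0126},{"tx":-0.0375,"ty":-0.0126},{"tx":-0.0375,"ty":-0.0126},{"tx":-0.0375,"ty":-0.0126},{"tx":-0.0375,"ty":-0.0126},{"tx":-0.0375,"ty":-0.0126},{"tx":-0.0375,"ty":-0.0126},{"tx":-0.0375,"ty":-0.0126},{"tx":-0.0375,"ty":-0.0126},{"tx":-0.0375,"ty":-0.0126},{"tx":-0.0375,"ty":-0.0126},{"tx":-0.0375,"ty":-0.0126}], "force": 40}}

```text
$.targets[0]: bad value
```

>>> {"method": "move_arm", "body": {"targets": [{"roll":-7.1},{"roll":-7.1},{"roll":-7.1},{"roll":-7.1},{"roll":-7.1},{"roll":-7.1},{"roll":-0.7},{"tz":0.03},{"tz":0.03},{"tz":0.03},{"tx":0},{"tx":0}]}}

```text
$.targets[0]: bad value
```

>>> {"method": "move_arm", "body": {"targets": [{"grip":0,"tx":-0.0375,"ty":-0.0126,"tz":0,"roll":0},{"grip":0,"tx":-0.0375,"ty":-0.0126,"tz":0,"roll":0},{"grip":0,"tx":-0.0375,"ty":-0.0126,"tz":0,"roll":0},{"grip":0,"tx":-0.0375,"ty":-0.0126,"tz":0,"roll":0},{"grip":0,"tx":-0.0375,"ty":-0.0126,"tz":0,"roll":0},{"grip":0,"tx":-0.0375,"ty":-0.0126,"tz":0,"roll":0},{"grip":0,"tx":-0.0375,"ty":-0.0126,"tz":0,"roll":0},{"grip":0,"tx":-0.0375,"ty":-0.0126,"tz":0,"roll":0},{"grip":0,"tx":-0.0375,"ty":-0.0126,"tz":0,"roll":0},{"grip":0,"tx":-0.0375,"ty":-0.0126,"tz":0,"roll":0},{"grip":0,"tx":-0.0375,"ty":-0.0126,"tz":0,"roll":0},{"grip":0,"tx":-0.0375,"ty":-0.0126,"tz":0,"roll":0}], "force": 40}}

```text
t: 1.25
tool_pos: [0.5485, 0.2477, 0.2562]
tool_rot: [[-0.956, 0.294, -0.0], [0.294, 0.956, 0.0], [0.0, 0.0, -1.0]]
force: [0.6, 0.2, -0.2]
gripper_width: 0.0854
gripper_force: 0.0
```

>>> {"method": "move_arm", "body": {"targets": [{"grip":0,"tx":0,"ty":0,"tz":0,"roll":-7.1},{"grip":0,"tx":0,"ty":0,"tz":0,"roll":-7.1},{"grip":0,"tx":0,"ty":0,"tz":0,"roll":-7.1},{"grip":0,"tx":0,"ty":0,"tz":0,"roll":-7.1},{"grip":0,"tx":0,"ty":0,"tz":0,"roll":-7.1},{"grip":0,"tx":0,"ty":0,"tz":0,"roll":-7.1},{"grip":0,"tx":0,"ty":0,"tz":0.03,"roll":-0.7},{"grip":0,"tx":0,"ty":0,"tz":0.03,"roll":0},{"grip":0,"tx":0,"ty":0,"tz":0,"roll":0},{"grip":0,"tx":0,"ty":0,"tz":0,"roll":0}]}}

```text
t: 2.08
tool_pos: [0.5458, 0.2488, 0.195]
tool_rot: [[-0.897, -0.442, -0.004], [-0.442, 0.897, -0.001], [0.004, 0.001, -1.0]]
force: [0.7, -0.8, 0.1]
gripper_width: 0.0853
gripper_force: 0.0
```

>>> {"method": "move_arm", "body": {"targets": [{"grip":0,"tx":-0.0107,"ty":-0.0193,"tz":0.02,"roll":0},{"grip":0,"tx":-0.0106,"ty":-0.0194,"tz":0.02,"roll":0},{"grip":0,"tx":0,"ty":0,"tz":0.03,"roll":0},{"grip":0,"tx":0,"ty":0,"tz":0.03,"roll":0},{"grip":0,"tx":0,"ty":0,"tz":0.025,"roll":0},{"grip":0,"tx":0,"ty":0,"tz":0,"roll":0},{"grip":0,"tx":0,"ty":0,"tz":0,"roll":0}]}}

```text
t: 2.67
tool_pos: [0.5835, 0.2239, 0.0719]
tool_rot: [[-0.897, -0.442, -0.001], [-0.442, 0.897, -0.0], [0.001, 0.0, -1.0]]
force: [0.0, -0.2, 0.8]
gripper_width: 0.0853
gripper_force: 0.0
```

Run:
```python
from h import *
t=arm.get_image("top")["frame"]; s=arm.get_image("scene")["frame"]
o=np.zeros((400,800,3),np.uint8)
o[:,:400]=cv2.resize(t[165:265,185:285],(400,400)); o[:,400:]=cv2.resize(s[190:310,270:390],(400,400))
cv2.imwrite("pics/c2.png",o)
```

```text
(no output)
```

View pics/c2.png

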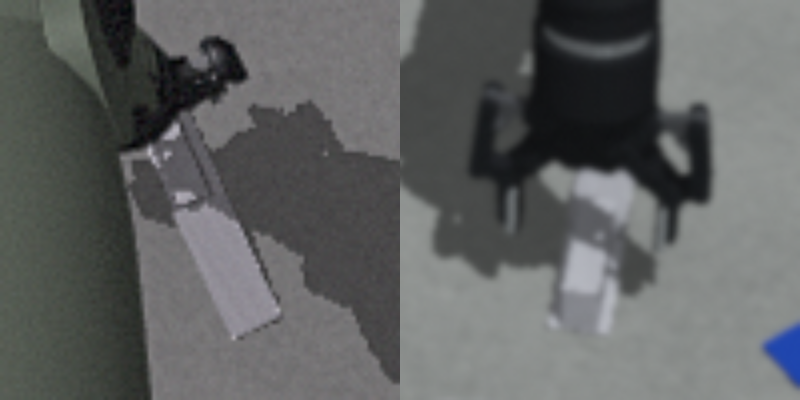

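The fingers, at crop (512,200) and (668,220), straddle the bar at about (595,250) evenly. I'll descend and close.

>>> {"method": "move_arm", "body": {"targets": [{"grip":0,"tx":0,"ty":0,"tz":0.013,"roll":0},{"grip":0,"tx":0,"ty":0,"tz":0.013,"roll":0},{"grip":0,"tx":0,"ty":0,"tz":0.012,"roll":0},{"grip":0,"tx":0,"ty":0,"tz":0,"roll":0},{"grip":255,"tx":0,"ty":0,"tz":0,"roll":0},{"grip":255,"tx":0,"ty":0,"tz":0,"roll":0},{"grip":255,"tx":0,"ty":0,"tz":0,"roll":0},{"grip":255,"tx":0,"ty":0,"tz":0,"roll":0},{"grip":255,"tx":0,"ty":0,"tz":0,"roll":0},{"grip":255,"tx":0,"ty":0,"tz":0,"roll":0},{"grip":255,"tx":0,"ty":0,"tz":0,"roll":0},{"grip":255,"tx":0,"ty":0,"tz":0,"roll":0}], "force": 40}}

```text
t: 3.77
tool_pos: [0.5839, 0.2242, 0.034]
tool_rot: [[-0.897, -0.442, 0.001], [-0.442, 0.897, 0.001], [-0.001, 0.0, -1.0]]
force: [-1.0, 1.0, 5.3]
gripper_width: 0.0232
gripper_force: 41.2
```

>>> {"method": "move_arm", "body": {"targets": [{"grip":255,"tx":0,"ty":0,"tz":-0.0005,"roll":-3},{"grip":255,"tx":0,"ty":0,"tz":0,"roll":-6.5},{"grip":255,"tx":0,"ty":0,"tz":0,"roll":-7},{"grip":255,"tx":0,"ty":0,"tz":0,"roll":-7},{"grip":255,"tx":0,"ty":0,"tz":0,"roll":-7},{"grip":255,"tx":0,"ty":0,"tz":0,"roll":-7},{"grip":255,"tx":0,"ty":0,"tz":0,"roll":-7},{"grip":255,"tx":0,"ty":0,"tz":0,"roll":-7},{"grip":255,"tx":0,"ty":0,"tz":0,"roll":-7},{"grip":255,"tx":0,"ty":0,"tz":0,"roll":-7},{"grip":255,"tx":0,"ty":0,"tz":0,"roll":0},{"grip":255,"tx":0,"ty":0,"tz":0,"roll":0}]}}

```text
t: 4.77
tool_pos: [0.5837, 0.2239, 0.034]
tool_rot: [[0.027, -1.0, 0.001], [-1.0, -0.027, -0.0], [0.0, -0.001, -1.0]]
force: [-0.5, -0.8, 3.4]
gripper_width: 0.0232
gripper_force: 41.1
```

>>> {"method": "move_arm", "body": {"targets": [{"grip":255,"tx":0.012,"ty":0.005,"tz":0,"roll":0},{"grip":255,"tx":0.02,"ty":0.009,"tz":0,"roll":0},{"grip":255,"tx":0.02,"ty":0.009,"tz":0,"roll":0},{"grip":255,"tx":0.02,"ty":0.009,"tz":0,"roll":0},{"grip":255,"tx":0.02,"ty":0.009,"tz":0,"roll":0},{"grip":255,"tx":0.02,"ty":0.007,"tz":0,"roll":0},{"grip":255,"tx":0.014,"ty":0.003,"tz":0,"roll":0},{"grip":255,"tx":0,"ty":0,"tz":0,"roll":0},{"grip":255,"tx":0,"ty":0,"tz":0,"roll":0}]}}

```text
t: 5.52
tool_pos: [0.5361, 0.095, 0.034]
tool_rot: [[0.026, -1.0, -0.0], [-1.0, -0.026, -0.002], [0.002, 0.0, -1.0]]
force: [-1.0, -2.9, 4.6]
gripper_width: 0.0233
gripper_force: 41.2
```

Run:
```python
from h import *
t=arm.get_image("top"); s=arm.get_image("scene")
print(proj(t,[.5427,-.1065,.024]),proj(t,[.5376,-.065,.004]),proj(s,[.5376,-.065,.004]))
o=np.zeros((400,800,3),np.uint8)
o[:,:400]=cv2.resize(t["frame"][150:250,280:380],(400,400),interpolation=2); o[:,400:]=cv2.resize(s["frame"][140:260,170:290],(400,400),interpolation=2)
cv2.imwrite("pics/c3.png",o)
```

```text
(np.float64(338.968923296481), np.float64(211.51310198106012)) (np.float64(323.94424008735433), np.float64(213.5752874954701)) (np.float64(239.39270528397697), np.float64(221.04705476340555))
```

View pics/c3.png

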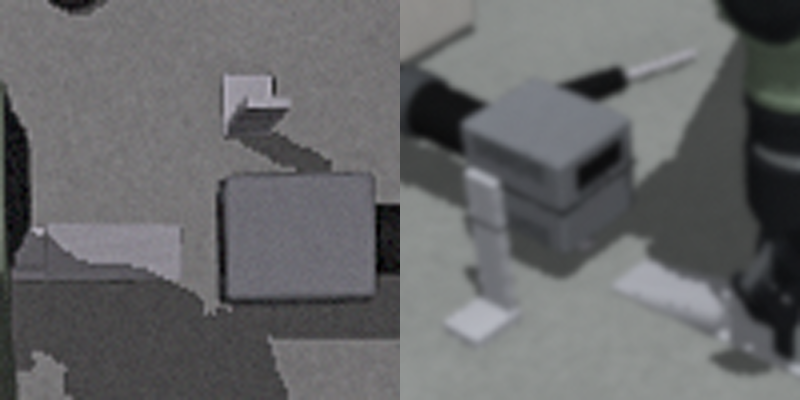

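The nose centre is at top px (325,213) against a predicted (324,213.6), so it's on the camera's axis with about 35 mm to go to the foot. The gauge is untouched. I'll advance to just short of the foot and read the free-sliding force.

>>> {"method": "move_arm", "body": {"targets": [{"grip":255,"tx":0.005,"ty":0,"tz":-0.0005,"roll":0},{"grip":255,"tx":0.008,"ty":0,"tz":0,"roll":0},{"grip":255,"tx":0.008,"ty":0,"tz":0,"roll":0},{"grip":255,"tx":0.006,"ty":0,"tz":0,"roll":0},{"grip":255,"tx":0.003,"ty":0,"tz":0,"roll":0},{"grip":255,"tx":0.002,"ty":0,"tz":0,"roll":0},{"grip":255,"tx":0.002,"ty":0,"tz":0,"roll":0},{"grip":255,"tx":0.002,"ty":0,"tz":0,"roll":0},{"grip":255,"tx":0.002,"ty":0,"tz":0,"roll":0}]}}

```text
t: 6.37
tool_pos: [0.5371, 0.0582, 0.034]
tool_rot: [[0.03, -1.0, -0.001], [-1.0, -0.03, -0.0], [0.0, 0.001, -1.0]]
force: [-0.2, 0.8, -2.4]
gripper_width: 0.0234
gripper_force: 40.3
```

>>> {"method": "move_arm", "body": {"targets": [{"grip":255,"tx":0.002,"ty":0,"tz":0,"roll":0},{"grip":255,"tx":0.002,"ty":0,"tz":0,"roll":0}]}}

```text
t: 6.53
tool_pos: [0.5372, 0.0542, 0.034]
tool_rot: [[0.03, -1.0, -0.001], [-1.0, -0.03, -0.0], [0.0, 0.001, -1.0]]
force: [-0.6, -0.3, -3.9]
gripper_width: 0.0235
gripper_force: 40.3
```

>>> {"method": "move_arm", "body": {"targets": [{"grip":255,"tx":0.002,"ty":0,"tz":0,"roll":0},{"grip":255,"tx":0.002,"ty":0,"tz":0,"roll":0}]}}

```text
t: 6.7
tool_pos: [0.5375, 0.0503, 0.0341]
tool_rot: [[0.03, -1.0, -0.0], [-1.0, -0.03, -0.0], [0.0, 0.0, -1.0]]
force: [-0.8, -0.7, -3.8]
gripper_width: 0.0233
gripper_force: 40.2
```

The vertical force shows the wedge just unloaded from the bench, so I'll lower 0.3 mm so it really slides, then go on.

>>> {"method": "move_arm", "body": {"targets": [{"grip":255,"tx":0.002,"ty":0,"tz":0.0003,"roll":0},{"grip":255,"tx":0.002,"ty":0,"tz":0,"roll":0},{"grip":255,"tx":0.002,"ty":0,"tz":0,"roll":0}]}}

```text
t: 6.95
tool_pos: [0.5379, 0.0443, 0.034]
tool_rot: [[0.03, -1.0, 0.0], [-1.0, -0.03, -0.0], [0.0, -0.0, -1.0]]
force: [-0.3, -0.1, -1.5]
gripper_width: 0.023
gripper_force: 40.3
```

>>> {"method": "move_arm", "body": {"targets": [{"grip":255,"tx":0.002,"ty":0,"tz":0,"roll":0},{"grip":255,"tx":0.002,"ty":0,"tz":0,"roll":0},{"grip":255,"tx":0.002,"ty":0,"tz":0,"roll":0}]}}

```text
t: 7.2
tool_pos: [0.5381, 0.0383, 0.034]
tool_rot: [[0.03, -1.0, 0.0], [-1.0, -0.03, 0.0], [0.0, -0.0, -1.0]]
force: [-0.1, -0.2, -2.2]
gripper_width: 0.0237
gripper_force: 40.3
```

>>> {"method": "move_arm", "body": {"targets": [{"grip":255,"tx":0.002,"ty":0,"tz":0,"roll":0},{"grip":255,"tx":0.002,"ty":0,"tz":0,"roll":0},{"grip":255,"tx":0.002,"ty":0,"tz":0,"roll":0}]}}

```text
t: 7.45
tool_pos: [0.5382, 0.0323, 0.034]
tool_rot: [[0.03, -1.0, 0.0], [-1.0, -0.03, 0.0], [-0.0, -0.0, -1.0]]
force: [-0.4, 1.0, -2.8]
gripper_width: 0.0233
gripper_force: 40.3
```

>>> {"method": "move_arm", "body": {"targets": [{"grip":255,"tx":0.002,"ty":0,"tz":0.0001,"roll":0},{"grip":255,"tx":0.002,"ty":0,"tz":0,"roll":0},{"grip":255,"tx":0.002,"ty":0,"tz":0,"roll":0}]}}

```text
t: 7.7
tool_pos: [0.5385, 0.0264, 0.034]
tool_rot: [[0.03, -1.0, 0.0], [-1.0, -0.03, 0.0], [-0.0, -0.0, -1.0]]
force: [0.6, 1.7, -0.7]
gripper_width: 0.0231
gripper_force: 40.5
```

>>> {"method": "move_arm", "body": {"targets": [{"grip":255,"tx":0.002,"ty":0,"tz":0,"roll":0},{"grip":255,"tx":0.002,"ty":0,"tz":0,"roll":0},{"grip":255,"tx":0.002,"ty":0,"tz":0,"roll":0}]}}

```text
t: 7.95
tool_pos: [0.5385, 0.0222, 0.034]
tool_rot: [[0.032, -1.0, 0.0], [-0.999, -0.032, 0.004], [-0.004, -0.0, -1.0]]
force: [-0.3, 7.9, 0.6]
gripper_width: 0.0234
gripper_force: 40.6
```

>>> {"method": "move_arm", "body": {"targets": [{"grip":255,"tx":0.002,"ty":0,"tz":0,"roll":0},{"grip":255,"tx":0.002,"ty":0,"tz":0,"roll":0},{"grip":255,"tx":0.002,"ty":0,"tz":0,"roll":0}]}}

```text
t: 8.2
tool_pos: [0.5387, 0.0163, 0.034]
tool_rot: [[0.032, -0.999, 0.0], [-0.999, -0.032, 0.004], [-0.004, -0.0, -1.0]]
force: [-0.2, 7.7, 0.6]
gripper_width: 0.0232
gripper_force: 40.6
```

Contact came at TCP y≈0.0245 with a push of about 7.8 N, so level should be near y≈-0.0185. I'll go on steadily.

>>> {"method": "move_arm", "body": {"targets": [{"grip":255,"tx":0.002,"ty":0,"tz":0,"roll":0},{"grip":255,"tx":0.002,"ty":0,"tz":0,"roll":0},{"grip":255,"tx":0.002,"ty":0,"tz":0,"roll":0},{"grip":255,"tx":0.002,"ty":0,"tz":0,"roll":0},{"grip":255,"tx":0.002,"ty":0,"tz":0,"roll":0}]}}

```text
t: 8.62
tool_pos: [0.539, 0.0063, 0.034]
tool_rot: [[0.032, -0.999, 0.0], [-0.999, -0.032, 0.004], [-0.004, -0.0, -1.0]]
force: [-1.0, 8.9, 1.1]
gripper_width: 0.0233
gripper_force: 40.6
```

>>> {"method": "move_arm", "body": {"targets": [{"grip":255,"tx":0.002,"ty":0,"tz":0,"roll":0},{"grip":255,"tx":0.002,"ty":0,"tz":0,"roll":0},{"grip":255,"tx":0.002,"ty":0,"tz":0,"roll":0},{"grip":255,"tx":0.002,"ty":0,"tz":0,"roll":0}]}}

```text
t: 8.95
tool_pos: [0.5392, -0.0017, 0.034]
tool_rot: [[0.032, -0.999, 0.0], [-0.999, -0.032, 0.004], [-0.004, -0.0, -1.0]]
force: [-0.5, 8.3, 1.4]
gripper_width: 0.0238
gripper_force: 40.6
```

>>> {"method": "move_arm", "body": {"targets": [{"grip":255,"tx":0.001,"ty":0,"tz":0,"roll":0},{"grip":255,"tx":0.001,"ty":0,"tz":0,"roll":0},{"grip":255,"tx":0.001,"ty":0,"tz":0,"roll":0},{"grip":255,"tx":0.001,"ty":0,"tz":0,"roll":0}]}}

```text
t: 9.28
tool_pos: [0.5393, -0.0056, 0.034]
tool_rot: [[0.032, -0.999, 0.0], [-0.999, -0.032, 0.004], [-0.004, -0.0, -1.0]]
force: [-0.0, 8.0, 2.0]
gripper_width: 0.0234
gripper_force: 40.6
```

>>> {"method": "move_arm", "body": {"targets": [{"grip":255,"tx":0.001,"ty":0,"tz":0,"roll":0},{"grip":255,"tx":0.001,"ty":0,"tz":0,"roll":0},{"grip":255,"tx":0.001,"ty":0,"tz":0,"roll":0}]}}

```text
t: 9.53
tool_pos: [0.5394, -0.0086, 0.034]
tool_rot: [[0.032, -0.999, 0.0], [-0.999, -0.032, 0.004], [-0.004, -0.0, -1.0]]
force: [-0.1, 8.0, -0.3]
gripper_width: 0.0234
gripper_force: 40.6
```

>>> {"method": "move_arm", "body": {"targets": [{"grip":255,"tx":0.001,"ty":0,"tz":0,"roll":0},{"grip":255,"tx":0.001,"ty":0,"tz":0,"roll":0},{"grip":255,"tx":0.001,"ty":0,"tz":0,"roll":0},{"grip":255,"tx":0.001,"ty":0,"tz":0,"roll":0}]}}

```text
t: 9.87
tool_pos: [0.5395, -0.0126, 0.034]
tool_rot: [[0.032, -0.999, 0.0], [-0.999, -0.032, 0.004], [-0.004, -0.0, -1.0]]
force: [0.2, 8.6, 1.2]
gripper_width: 0.0232
gripper_force: 40.6
```

>>> {"method": "move_arm", "body": {"targets": [{"grip":255,"tx":0.001,"ty":0,"tz":0,"roll":0},{"grip":255,"tx":0.001,"ty":0,"tz":0,"roll":0}]}}

```text
t: 10.03
tool_pos: [0.5395, -0.0146, 0.034]
tool_rot: [[0.032, -0.999, 0.0], [-0.999, -0.032, 0.004], [-0.004, -0.0, -1.0]]
force: [-0.3, 8.0, 0.7]
gripper_width: 0.0234
gripper_force: 40.6
```

>>> {"method": "move_arm", "body": {"targets": [{"grip":255,"tx":0.0005,"ty":0,"tz":0,"roll":0},{"grip":255,"tx":0.0005,"ty":0,"tz":0,"roll":0}]}}

```text
t: 10.2
tool_pos: [0.5395, -0.0156, 0.034]
tool_rot: [[0.032, -0.999, 0.0], [-0.999, -0.032, 0.004], [-0.004, -0.0, -1.0]]
force: [-0.3, 8.0, 1.0]
gripper_width: 0.0235
gripper_force: 40.6
```

>>> {"method": "move_arm", "body": {"targets": [{"grip":255,"tx":0.0005,"ty":0,"tz":0,"roll":0},{"grip":255,"tx":0.0005,"ty":0,"tz":0,"roll":0}]}}

```text
t: 10.37
tool_pos: [0.5396, -0.0166, 0.034]
tool_rot: [[0.032, -0.999, 0.0], [-0.999, -0.032, 0.004], [-0.004, -0.0, -1.0]]
force: [-0.5, 8.0, 0.6]
gripper_width: 0.0236
gripper_force: 40.6
```

>>> {"method": "move_arm", "body": {"targets": [{"grip":255,"tx":0.0005,"ty":0,"tz":0,"roll":0}]}}

```text
t: 10.45
tool_pos: [0.5396, -0.0171, 0.034]
tool_rot: [[0.032, -0.999, 0.0], [-0.999, -0.032, 0.004], [-0.004, -0.0, -1.0]]
force: [-0.3, 8.6, 1.0]
gripper_width: 0.0235
gripper_force: 40.6
```

>>> {"method": "move_arm", "body": {"targets": [{"grip":255,"tx":0.0005,"ty":0,"tz":0,"roll":0}]}}

```text
t: 10.53
tool_pos: [0.5396, -0.0174, 0.034]
tool_rot: [[0.032, -0.999, 0.0], [-0.999, -0.032, 0.005], [-0.005, -0.0, -1.0]]
force: [0.1, 10.0, 0.6]
gripper_width: 0.0232
gripper_force: 40.8
```

Run:
```python
from h import *
t=arm.get_image("top"); s=arm.get_image("scene")
o=np.zeros((400,800,3),np.uint8)
o[:,:400]=cv2.resize(t["frame"][150:250,280:380],(400,400),interpolation=2); o[:,400:]=cv2.resize(s["frame"][160:230,185:255],(400,400),interpolation=2)
cv2.imwrite("pics/c4.png",o)
```

```text
(no output)
```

View pics/c4.png

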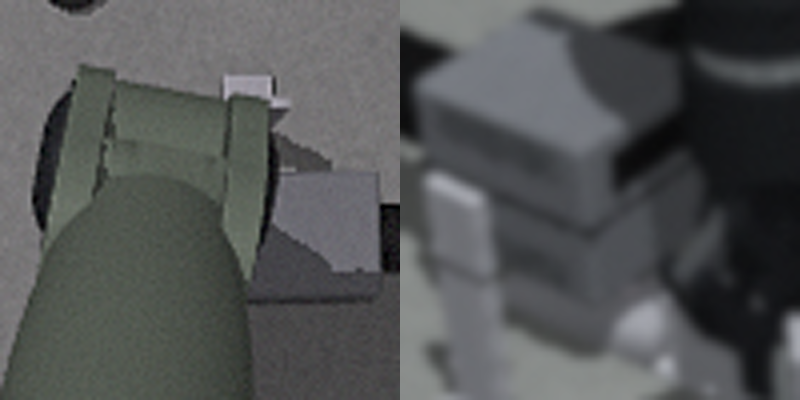

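The camera has risen: the dark line round the housing (corner at crop (590,230)) is nearly in line with the gauge line (crop (460,268)). The force has begun to climb, so I'll take fine steps now.

>>> {"method": "move_arm", "body": {"targets": [{"grip":255,"tx":0.0003,"ty":0,"tz":0,"roll":0}]}}

```text
t: 10.72
tool_pos: [0.5396, -0.0174, 0.034]
tool_rot: [[0.032, -0.999, 0.0], [-0.999, -0.032, 0.005], [-0.005, -0.0, -1.0]]
force: [-0.4, 10.5, 0.6]
gripper_width: 0.0232
gripper_force: 40.9
```

>>> {"method": "move_arm", "body": {"targets": [{"grip":255,"tx":0.0003,"ty":0,"tz":0,"roll":0}]}}

```text
t: 10.8
tool_pos: [0.5395, -0.0175, 0.034]
tool_rot: [[0.032, -0.999, 0.0], [-0.999, -0.032, 0.006], [-0.006, -0.0, -1.0]]
force: [-0.1, 10.7, 3.5]
gripper_width: 0.0233
gripper_force: 40.8
```

Run:
```python
from h import *
s=arm.get_image("scene")
for z in(.077,.085): print(z,proj(s,[.5845,-.086,z]))
print("seen",185+190*70/400-.4,160+231*70/400-.4); print(arm.get_obs()["force"])
```

```text
0.077 (np.float64(218.17274081466851), np.float64(203.53629708209405))
0.085 (np.float64(217.87660396536592), np.float64(200.83953996754207))
seen 217.85 200.025
[ 0.3812153  10.44363657  0.58919191]
```

The housing line was seen at row 200.0, against 200.8 predicted for level and 203.5 for sagged, so it is level. I'll go on to the snug load.

>>> {"method": "move_arm", "body": {"targets": [{"grip":255,"tx":0.0004,"ty":0,"tz":0,"roll":0}]}}

```text
t: 10.93
tool_pos: [0.5396, -0.0177, 0.034]
tool_rot: [[0.032, -0.999, 0.0], [-0.999, -0.032, 0.006], [-0.006, -0.0, -1.0]]
force: [0.1, 13.4, 1.2]
gripper_width: 0.0232
gripper_force: 40.9
```

>>> {"method": "move_arm", "body": {"targets": [{"grip":255,"tx":0.0004,"ty":0,"tz":0,"roll":0}]}}

```text
t: 11.02
tool_pos: [0.5395, -0.0178, 0.034]
tool_rot: [[0.033, -0.999, 0.0], [-0.999, -0.033, 0.007], [-0.007, -0.0, -1.0]]
force: [-0.4, 12.3, 2.4]
gripper_width: 0.0234
gripper_force: 40.9
```

>>> {"method": "move_arm", "body": {"targets": [{"grip":255,"tx":0.0004,"ty":0,"tz":0,"roll":0}]}}

```text
t: 11.1
tool_pos: [0.5395, -0.0179, 0.034]
tool_rot: [[0.033, -0.999, 0.0], [-0.999, -0.033, 0.008], [-0.008, -0.0, -1.0]]
force: [-0.1, 14.3, 2.1]
gripper_width: 0.0234
gripper_force: 40.9
```

>>> {"method": "move_arm", "body": {"targets": [{"grip":255,"tx":0.0002,"ty":0,"tz":0,"roll":0}]}}

```text
t: 11.18
tool_pos: [0.5395, -0.018, 0.034]
tool_rot: [[0.033, -0.999, 0.0], [-0.999, -0.033, 0.008], [-0.008, -0.0, -1.0]]
force: [-0.1, 13.2, 1.7]
gripper_width: 0.0233
gripper_force: 40.9
```

Run:
```python
from h import *
F=[]
for i in range(6): arm.get_image("scene"); F.append(arm.get_obs()["force"])
print(np.round(F,1).tolist(),np.mean(F,0))
```

```text
[[0.7, 11.9, 1.4], [-0.1, 13.4, 2.3], [1.3, 13.4, 2.6], [0.2, 13.3, 2.0], [-0.3, 12.6, 2.6], [0.5, 12.4, 1.7]] [ 0.36335887 12.82045849  2.08042611]
```

>>> {"method": "move_arm", "body": {"targets": [{"grip":255,"tx":0.0004,"ty":0,"tz":0,"roll":0},{"grip":255,"tx":0.0003,"ty":0,"tz":0,"roll":0}]}}

```text
t: 11.65
tool_pos: [0.5395, -0.0182, 0.034]
tool_rot: [[0.033, -0.999, 0.0], [-0.999, -0.033, 0.009], [-0.009, -0.0, -1.0]]
force: [-0.5, 14.9, 2.2]
gripper_width: 0.0237
gripper_force: 41.0
```

Run:
```python
from h import *
F=[]
for i in range(6): arm.get_image("scene"); F.append(arm.get_obs()["force"])
print(np.round(F,1).tolist(),np.mean(F,0))
```

```text
[[-0.2, 14.0, 2.7], [-0.4, 16.0, 2.0], [0.5, 14.9, 2.7], [0.5, 14.7, 2.4], [0.2, 15.0, 1.9], [0.1, 15.3, 2.8]] [ 0.13734457 14.97022278  2.41354927]
```

The mean push is 15.0 N, which means about 13–15 N on the foot: snug. I'll ease the stored push (the wedge self-locks), then open.

>>> {"method": "move_arm", "body": {"targets": [{"grip":255,"tx":-0.001,"ty":0,"tz":0,"roll":0},{"grip":255,"tx":-0.001,"ty":0,"tz":0,"roll":0},{"grip":255,"tx":0,"ty":0,"tz":0,"roll":0}]}}

```text
t: 12.2
tool_pos: [0.5395, -0.0181, 0.034]
tool_rot: [[0.032, -0.999, -0.0], [-0.999, -0.032, 0.004], [-0.004, 0.0, -1.0]]
force: [-0.5, 7.4, 2.0]
gripper_width: 0.0235
gripper_force: 40.8
```

>>> {"method": "move_arm", "body": {"targets": [{"grip":255,"tx":-0.0015,"ty":0,"tz":0,"roll":0},{"grip":255,"tx":0,"ty":0,"tz":0,"roll":0},{"grip":120,"tx":0,"ty":0,"tz":0,"roll":0},{"grip":60,"tx":0,"ty":0,"tz":0,"roll":0},{"grip":30,"tx":0,"ty":0,"tz":0,"roll":0},{"grip":30,"tx":0,"ty":0,"tz":0,"roll":0},{"grip":30,"tx":0,"ty":0,"tz":0,"roll":0},{"grip":30,"tx":0,"ty":0,"tz":0,"roll":0}]}}

```text
t: 12.87
tool_pos: [0.5399, -0.019, 0.0339]
tool_rot: [[0.03, -1.0, 0.0], [-1.0, -0.03, -0.0], [0.0, -0.0, -1.0]]
force: [-0.3, 0.8, 0.1]
gripper_width: 0.0754
gripper_force: 0.0
```

>>> {"method": "move_arm", "body": {"targets": [{"grip":30,"tx":0,"ty":0,"tz":-0.01,"roll":0},{"grip":30,"tx":0,"ty":0,"tz":-0.02,"roll":0},{"grip":30,"tx":-0.002,"ty":0,"tz":-0.03,"roll":0},{"grip":30,"tx":-0.02,"ty":0,"tz":-0.03,"roll":0},{"grip":30,"tx":-0.035,"ty":0,"tz":-0.02,"roll":0},{"grip":30,"tx":-0.04,"ty":0,"tz":0,"roll":0},{"grip":30,"tx":-0.04,"ty":0,"tz":0,"roll":0},{"grip":30,"tx":-0.04,"ty":0,"tz":0,"roll":0},{"grip":30,"tx":-0.04,"ty":0,"tz":0,"roll":0},{"grip":30,"tx":-0.04,"ty":0,"tz":0,"roll":0},{"grip":30,"tx":0,"ty":0,"tz":0,"roll":0},{"grip":30,"tx":0,"ty":0,"tz":0,"roll":0}]}}

```text
t: 13.87
tool_pos: [0.5316, 0.2402, 0.1445]
tool_rot: [[0.035, -0.999, 0.001], [-0.999, -0.035, -0.0], [0.0, -0.001, -1.0]]
force: [-1.0, 0.0, 0.2]
gripper_width: 0.0754
gripper_force: 0.0
```

Run:
```python
from h import *
t=arm.get_image("top"); s=arm.get_image("scene")
o=np.zeros((400,800,3),np.uint8)
o[:,:400]=cv2.resize(t["frame"][150:250,280:380],(400,400),interpolation=2); o[:,400:]=cv2.resize(s["frame"][160:240,180:260],(400,400),interpolation=2)
cv2.imwrite("pics/c5.png",o)
# line at camera_mark and gauge line: darkest row in column profiles
g=cv2.cvtColor(s["frame"],6)
gm=proj(s,[.5427+.042-.0008,-.086-.028,.085]); print("camera_mark pred at level",gm, [int(x) for x in g[int(gm[1])-6:int(gm[1])+8,int(round(gm[0]))]],int(gm[1])-6)
print("corner pred",proj(s,[.5845,-.086,.085]))
print("bar rear top px exp",proj(t,[.5385,.010,.038]))
```

```text
camera_mark pred at level (np.float64(209.72782524895706), np.float64(196.84915148301707)) [64, 69, 73, 75, 76, 73, 66, 57, 60, 69, 73, 74, 74, 71] 190
corner pred (np.float64(217.87660396536592), np.float64(200.83953996754207))
bar rear top px exp (np.float64(298.54980618045187), np.float64(211.95656647715435))
```

View pics/c5.png

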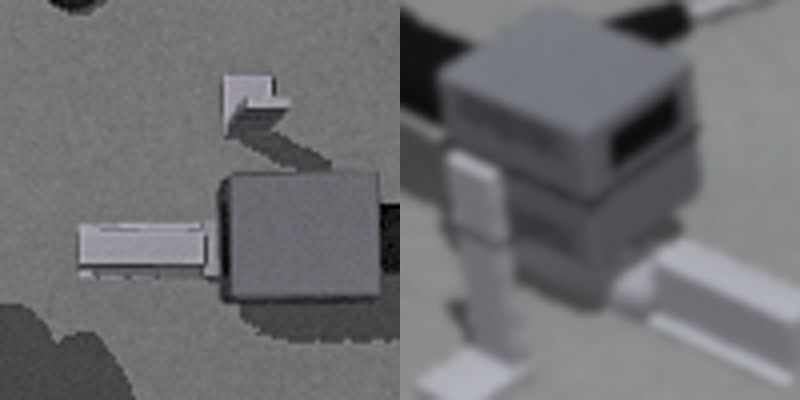

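The wedge sits straight under the foot, with its bar at crop (80–207, 245). The gauge hasn't moved. The camera line is at row 197.3, against 196.8 predicted for level and about 199.5 for sagged. The arm is clear, so I'll hand the job in.

```bash
python3 -c "
from cell import arm
print(arm.finish_job())"
```

```text
the job is handed in; nothing more can be done
None
```

The job is handed in: the wedge is under the foot and released, the camera line is at the gauge line to within about 1 mm by the pictures, the foot load is about 13–15 N (worked out from the push force), and the gauge looks unmoved.

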